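Top up the dumpling steamer and wind its timer

TASK

Stack the round steamer tier on the steamer so that it nests level in the rim, leaving alone the square one, which does not fit. Then wind the clockwork timer clockwise with its four-armed key, a part turn at a time because the steel strap over the key is in the way, until the dial's pointer stands within the broad black band, and last slide the black start paddle fully over towards the key. Leave the other kitchen things where they are.

Things in the scene. Friction and masses are not known exactly. Their poses are not given: they have to be found in the camera images.
- round_post (a point): Loose round light-wood tier, 0.25 kg: 124 mm across, wall top 50 mm above its underside, a steel lifting post in the middle (16 mm diameter, top 97 mm above the underside). Below is a round foot 100 mm across, 10 mm high, that goes inside the steamer's rim. This point is on the post's axis, 75 mm above the underside: grip the post here from above. z is up along the post.
- square_post (a point): The same point (75 mm above the underside, on the post) of the square light-wood tier, loose, 116 mm square, wall top at 50 mm, with the same steel post. It does not nest in the round steamer and must stay where it is.
- steamer_rim (a point): Centre of the top of the steamer's rim, 105 mm above the table; z up. Fixed: a steel pot 144 mm across, 65 mm high, two side handles (180 mm over them), and on it a round light-wood ring, 128 mm outside, 112 mm inside, 35 mm deep. The nested round tier's floor rests on the rim: its round_post point is then 65 mm above this point.
- timer: Clockwork steam timer, a fixed white box 170 mm (its x) by 260 mm (its y) by 60 mm high; origin under its centre, z up, x away from the robot and y to the left at yaw 0. On its top: the winding key on the left half; on the right half the dial towards the back and the start paddle towards the front.
- key_axis (a point): On the key's axis, 29 mm above the box top (89 mm above the table), +60 mm in y from the timer's centre. The steel key has four arms at right angles, each 8 mm thick, 30 mm high (14 to 44 mm above the box top), reaching 60 mm from the axis; between them it is open down to the box top. It turns about the vertical. Shut finger tips let down between two arms can push an arm round.
- strap (a point): Middle of the top of the fixed steel strap, 56 mm above the box top, straight above the key's axis. The strap is 16 mm wide and 6 mm thick and crosses over the key along the timer's x, on two feet (12 x 16 mm) 75 mm in front of and behind the axis. So the arms are reached only from its left and right sides, and the fingers must be lifted over it.
- key (a joint): Turn of the key in rad, growing clockwise from above; at 0 and every quarter turn its arms lie along the timer's x and y. Starts between 0 and 0.9; stop at 5.5. Sprung, but a brake holds it where it is left; it takes about 0.2 N m at 0 and 0.33 N m at 4. The pointer stands in the band from 3.6 to 4.6.
- dial (a point): Centre of the white dial, 82 mm across, on the box top, with thin black ticks, a broad black band and a dark pointer 31 mm long. The pointer turns clockwise by half the key's angle; at key value 0 it stands 2.4 rad counter-clockwise (from above) from the timer's x axis, at the first tick. The band's middle is at key value 4.1.
- start_paddle (a point): Centre of the black start paddle: 60 mm long along the timer's x, 14 mm thick, 28 mm high, standing from 2 to 30 mm above the box top. It slides along the timer's +y, towards the key.
- start (a joint): Travel of the start paddle in m: starts between 0 and 0.008, fully over at 0.060 (stop). It takes about 2 N and stays where it is left.
- jar: Bystander: jar with a yellow cap, 64 mm across, 100 mm high; origin at its underside.
- saucer: Bystander: white saucer 100 mm across, 18 mm high; origin at its underside.
- mug: Bystander: blue mug 76 mm across, 85 mm high; origin at its underside.
- spoon: Bystander: spoon lying on the table between robot and timer, under 250 mm long, lying along its x.
- bowl: Bystander: white bowl 120 mm across, 50 mm high; origin at its underside.
- round_tier: The round tier as a whole: its origin is the centre of its underside.
Mind the look-alikes: they are no part of the job. What is shaped like the round_tier but green or orange is not meant. Leave any green look-alike of the part that bears steamer_rim alone.

How it is judged:
By the outcome, as a careful person would: the job done as asked, in the order asked, and still so for the second after the job is handed in, with the robot touching nothing.
It also fails if it takes over 72 s, if anything falls off the work surface, if the arm or the gripper's body presses on something with over 40 N, if the wrist force passes 120 N, or if a joint passes its speed limit or range.

ROBOT

A 7-joint arm with a two-finger parallel gripper is mounted at the origin on the work surface. World frame = base frame: x ahead of the robot, y to its left, z up, the work surface at z = 0. Lengths are in m, angles in rad, forces in N, time in s.
With the tool pointing down it reaches from about 0.425 to 0.875 m from the base axis. Payload 8.4 kg.
Tool frame: the origin (TCP) lies midway between the tips of the shut fingers; the grasp point (between the pads) lies 19 mm behind it; z points along the fingers, x is the direction in which the jaws open and shut, and the axes are right-handed (so a half turn about z gives the same grasp; the last joint's range is limited). The gripper opens to 85 mm and grips with 20 to 120 N. Pads are 22 mm wide; open, the fingers measure 114 mm over their backs; the gripper's body (76 mm by 85 mm) begins 54 mm behind the grasp point. The pads swing forward as they close: fully open they stand 13 mm farther back than shut.
Start: joints at [-1.283, 0.333, 0.04, 1.465, -0.013, 1.343, -0.059], TCP at [0.245, 0.602, 0.231] pointing down, gripper open.
Joint ranges: [-2.58, 2.58], [-0.38, 2.09], [-1.3, 1.39], [0.25, 2.4], [-1.5, 4.64], [0.08, 2.09], [-2.65, 2.65]. Speed limits (rad/s): [2.22, 2.22, 2.79, 2.79, 3.14, 3.14, 3.14].

INTERFACE

Orientations are given as a 3x3 rotation matrix whose columns are the frame's x, y, z axes.
In Python, from rig import manip gives the robot as it stands.
- The arm moves only by the shell command python3 -m jog 'ROWS' [FORCE]. ROWS is JSON, a list of rows, each a list of 3 entries, a list of its own where there are three numbers: the shift along the tool's x, y, z in mm, then the turn, a rotation vector about the tool's x, y, z in rad, then the opening, from 0 (shut) to 1 (fully open). A call has 1 to 8 rows; each row shifts and turns the commanded pose from where the row before left it, along the tool's axes as they then stand; what a row does not reach is not made up. A row lasts 1/10 s, in which the tool goes at most 50 mm and 8.59 degrees, less where a joint would pass 70% of its speed; a pose out of reach is approached as far as the arm can. A call is refused whole if a number of a shift passes 50 or a number of a turn 0.15, either way. A call with a gripper value outside its range is refused whole. The fingers move at their own pace and stop on an object; FORCE is the grip in N (left out, the last holds). Time passes only in rows, so rows that do not move let the fingers close. It gives the time, the measured TCP pose, the force and the opening at its end, in the units of the state.
- manip.state(): the state, without advancing time (a new reading comes with each control period).
- manip.capture(name): name is "scene" or "top"; returns a dict with "frame" (384x512x3 uint8, red, green, blue), "z_map" (384x512 float32, m along the optical axis (not along the pixel's ray), 0 where there is no reading), "K" (3x3 intrinsics, pixels), "rvec" (rotation vector, rad) and "tvec" (3), from world to camera coordinates, as OpenCV has them. Camera axes: x right, y down, z forward; pixel columns grow to the right and rows downward; lengths in m; the calibration is good to about 2 mm. A picture is of the moment at which its call begins.
- manip.close_job(): hands the job in, once; it reports no verdict.
The state is a dict: "t": time; "qpos": joint angles; "joint_vel": joint speeds; "joint_efforts": joint torques, N m; "tool_pos": TCP position; "orientation": TCP orientation; "force": force on the tool from outside, world axes, zero at the start; "ft_torque": the same for the moment, N m; "opening": finger opening in m.
Only numpy, scipy, OpenCV 4.12 (cv2) and the standard library are available. Lean on these libraries where they do the work, as an engineer would, in place of code of your own. Each camera call takes 0.05 s, during which the arm holds its last target.

## Working session

There is one attempt and no reset: what is moved stays moved. The work goes in short steps, Python scripts to look and compute and a shell command to move; the robot and the scene stay as the last step left them, time stands still between calls to the robot, and variables do not carry over. Pictures are saved under pics/ and viewed, and the job is handed in when it is done.

```bash
ls; mkdir -p pics; python3 - <<'E'
from rig import manip
import cv2, numpy as np
print(manip.state())
for n in("scene","top"):
    c=manip.capture(n); cv2.imwrite(f"pics/{n}0.png",cv2.resize(c["frame"][:,:,::-1],(768,576),interpolation=cv2.INTER_CUBIC))
    np.savez(f"{n}0.npz",**c); print(n,c["K"],c["rvec"],c["tvec"])
E
```

```text
pics
{'t': 0.0, 'qpos': array([-1.28322219,  0.33392008,  0.03988684,  1.46629847, -0.01340716,
        1.34332427, -0.0584863 ]), 'joint_vel': array([ 6.36836735e-04, -7.56624756e-04, -2.23604395e-04,  3.32935543e-04,
       -9.95915626e-05, -1.36317686e-03, -7.17194844e-04]), 'joint_efforts': array([-3.93362579e-04, -6.58568430e+01,  1.36487447e+00, -4.05542779e+01,
        1.66512601e-02,  1.27189653e-02,  1.48562771e-05]), 'tool_pos': array([0.24503458, 0.60152852, 0.23040222]), 'orientation': array([[ 3.77218867e-01,  9.26123990e-01, -5.30543619e-04],
       [ 9.26122618e-01, -3.77219224e-01, -1.59824048e-03],
       [-1.68030010e-03,  1.11538019e-04, -9.99998582e-01]]), 'force': array([-0.31931621,  0.26528535,  0.86104332]), 'ft_torque': array([-0.0197891 ,  0.03866152,  0.05124418]), 'opening': 0.08557693997730545}
scene [[394.99785846   0.         260.02361785]
 [  0.         394.99785846 192.56884433]
 [  0.           0.           1.        ]] [ 1.79805652  1.55113798 -0.75823602] [-0.09435005 -0.24070547  1.71368214]
top [[499.07406622   0.         248.22226024]
 [  0.         499.07406622 196.26650975]
 [  0.           0.           1.        ]] [ 2.18819595 -2.12924308  0.13573847] [0.02473795 0.51815771 1.77703155]
```

View pics/scene0.png

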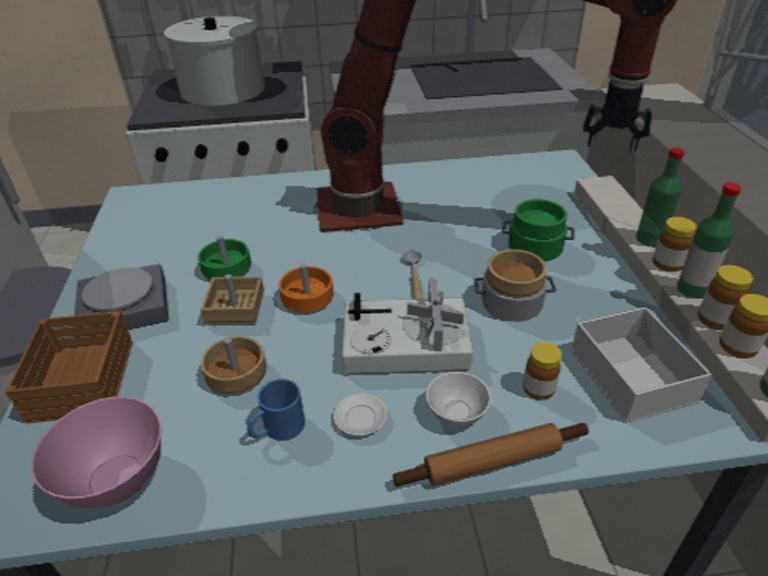

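View pics/top0.png

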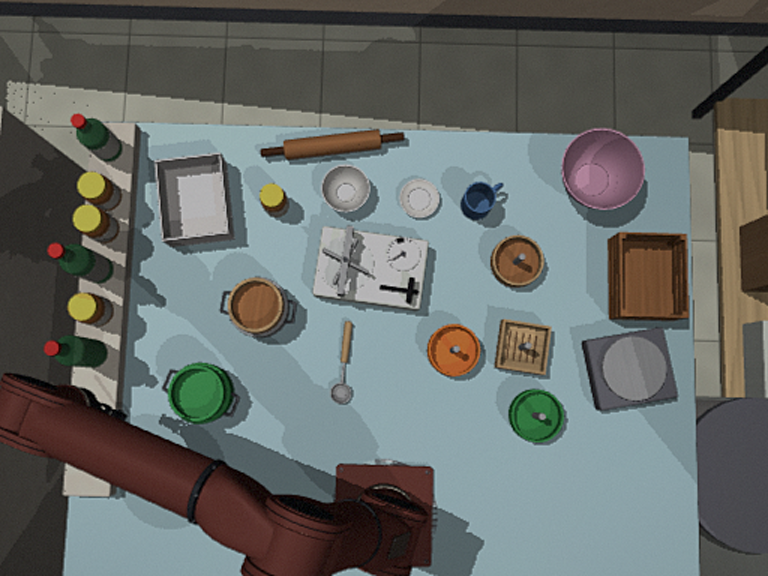

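The top view (768-wide scale) shows the round wood tier at (518,260), steamer at (257,306), timer at (371,267), square tier at (523,348). Next I measure them.

```bash
cat > h.py <<'E'
import numpy as np, cv2
def load(f): return dict(np.load(f))
def cloud(c):
    R=cv2.Rodrigues(c["rvec"])[0]; z=c["z_map"]; v,u=np.mgrid[:384,:512]
    K=c["K"]; X=np.stack([(u-K[0,2])/K[0,0]*z,(v-K[1,2])/K[1,1]*z,z],-1)
    return (X-c["tvec"])@R
def ray(c,u,v,h):
    R=cv2.Rodrigues(c["rvec"])[0]; K=c["K"]
    d=R.T@np.array([(u-K[0,2])/K[0,0],(v-K[1,2])/K[1,1],1]); o=-R.T@c["tvec"]
    return o+d*(h-o[2])/d[2]
def proj(c,p): return cv2.projectPoints(np.float64([p]),c["rvec"],c["tvec"],c["K"],None)[0].ravel()
def circ(P):
    A=np.c_[2*P[:,:2],np.ones(len(P))]; b=(P[:,:2]**2).sum(1)
    s=np.linalg.lstsq(A,b,rcond=None)[0]; return s[:2],np.sqrt(s[2]+s[0]**2+s[1]**2)
E
python3 - <<'E'
from h import *
for n in("scene","top"):
    c=load(n+"0.npz"); P=cloud(c); f=c["frame"]
    def at(u,v): return P[int(v/1.5),int(u/1.5)]
    print(n,[np.round(at(*q),3) for q in ([(150,250)] if n=="scene" else [(300,200),(470,330),(440,200)])])
    guess={"round":ray(load("top0.npz"),518/1.5,260/1.5,.05),"steamer":ray(load("top0.npz"),257/1.5,306/1.5,.1)}
    for k,(lo,hi,rmax) in {"round":(.043,.056,.085),"steamer":(.097,.112,.085)}.items():
        g=guess[k]; d=np.hypot(*(P-g)[...,:2].transpose(2,0,1)); m=(P[...,2]>lo)&(P[...,2]<hi)&(d<rmax)&(c["z_map"]>0)
        Q=P[m]; e,r=circ(Q); 
        # enclosing circle of rim points
        (a,b),rr=cv2.minEnclosingCircle(Q[:,:2].astype(np.float32))
        print(n,k,g.round(3),m.sum(),"fit",e.round(4),r.round(4),"encl",round(a,4),round(b,4),round(rr,4),"z",np.median(Q[:,2]).round(4))
    g=guess["round"]; d=np.hypot(*(P-g)[...,:2].transpose(2,0,1)); m=(P[...,2]>.06)&(P[...,2]<.11)&(d<.05)
    print("post",m.sum(),np.round(P[m].mean(0),4),P[m][:,2].max())
    m=(P[...,2]>.085)&(P[...,2]<.11)&(d<.05); print("posttop",m.sum(),np.round(P[m].mean(0),4))
c=load("top0.npz");P=cloud(c)
# timer top
g=ray(c,371/1.5,267/1.5,.06); m=((abs(P[...,2]-.06)<.006)&(np.hypot(*(P-g)[...,:2].transpose(2,0,1))<.2)&(c["frame"].min(-1)>120)).astype(np.uint8)
m=cv2.morphologyEx(m,cv2.MORPH_CLOSE,np.ones((9,9)))
n,l,s,cc=cv2.connectedComponentsWithStats(m);i=1+s[1:,4].argmax();ys,xs=np.where(l==i)
r=cv2.minAreaRect(np.c_[xs,ys].astype(np.float32));print(r,s[i])
B=np.array([ray(c,*p,.06) for p in cv2.boxPoints(r)]);print(B.round(4),B.mean(0),[np.linalg.norm(B[k]-B[k-1]) for k in range(4)])
cv2.imwrite("pics/t1.png",cv2.resize(c["frame"][140:215,200:295,::-1],None,fx=8,fy=8,interpolation=cv2.INTER_CUBIC))
E
```

```text
scene [array([ 0.123, -0.563, -0.002])]
scene round [ 0.608 -0.309  0.05 ] 269 fit [ 0.6154 -0.3064] 0.0567 encl 0.6141 -0.3061 0.0638 z 0.0475
scene steamer [0.474 0.306 0.1  ] 257 fit [0.4838 0.3125] 0.0599 encl 0.4837 0.3164 0.068 z 0.1024
post 65 [ 0.6177 -0.3058  0.0818] 0.09996553746463444
posttop 29 [ 0.6161 -0.3059  0.0929]
top [array([ 0.756,  0.226, -0.005]), array([ 0.437, -0.196,  0.042]), array([ 0.765, -0.123, -0.001])]
top round [ 0.608 -0.309  0.05 ] 171 fit [ 0.6088 -0.3093] 0.0581 encl 0.6079 -0.3092 0.0635 z 0.0489
top steamer [0.474 0.306 0.1  ] 250 fit [0.4773 0.3102] 0.0599 encl 0.4766 0.3107 0.0649 z 0.1037
post 26 [ 0.6074 -0.307   0.0888] 0.10267565774550662
posttop 19 [ 0.6086 -0.3078  0.0948]
((246.71469116210938, 177.94342041015625), (71.70048522949219, 46.21760559082031), 7.853313446044922) [ 209  151   77   55 3079]
[[ 0.511   0.1822  0.06  ]
 [ 0.678   0.1656  0.06  ]
 [ 0.6492 -0.0913  0.06  ]
 [ 0.4829 -0.0718  0.06  ]] [0.58029874 0.04615469 0.06      ] [np.float64(0.2555635088637765), np.float64(0.16781463457897558), np.float64(0.2585099596223837), np.float64(0.16749444413219358)]
```

```bash
python3 - <<'E'
from h import *
c=load("scene0.npz")
cv2.imwrite("pics/s1.png",cv2.resize(c["frame"][180:255,222:322,::-1],None,fx=8,fy=8,interpolation=cv2.INTER_CUBIC))
E
```

```text
(no output)
```

View pics/t1.png

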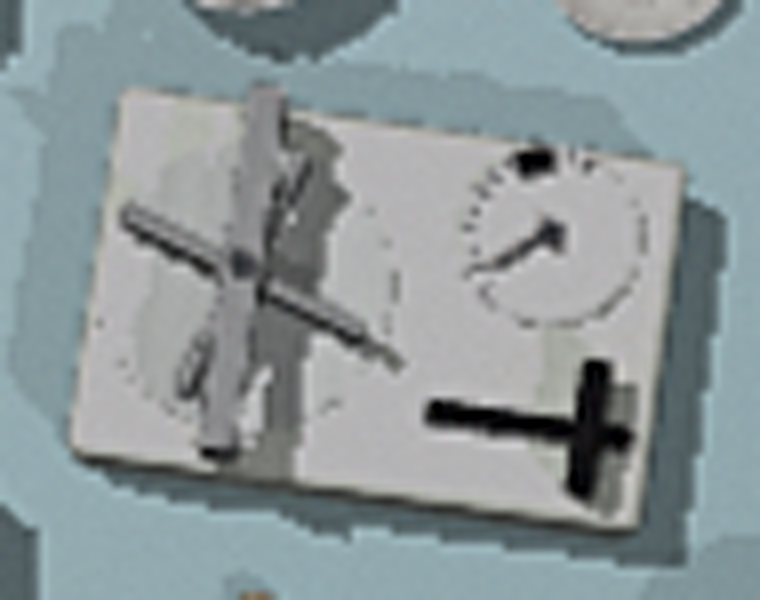

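View pics/s1.png

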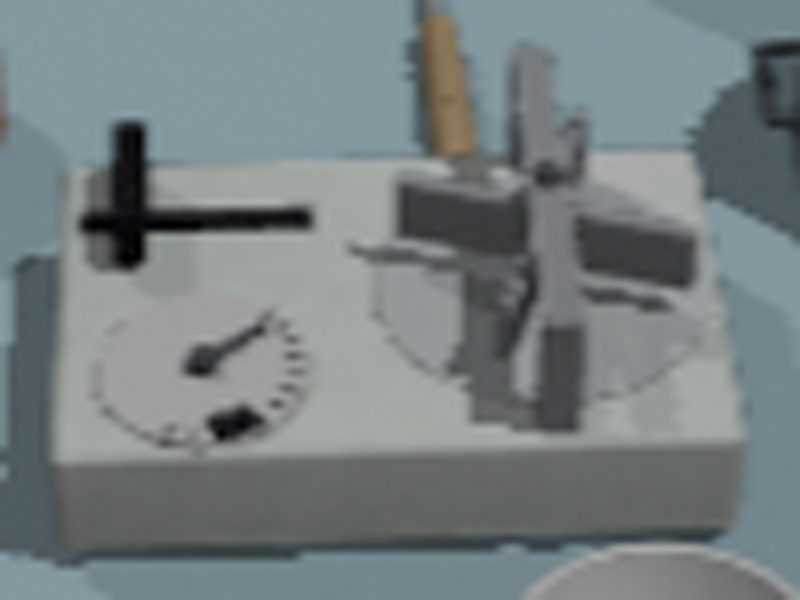

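```bash
cat > ov.py <<'E'
from h import *
import sys
T=np.array([.5803,.0462]);YAW=-.111
def tm(x,y,z,T=T,yaw=YAW):
    c,s=np.cos(yaw),np.sin(yaw); return np.array([T[0]+c*x-s*y,T[1]+s*x+c*y,z])
def draw(im,c,pts,s,o,col):
    q=np.array([(proj(c,p)-o+.5)*s for p in pts]); cv2.polylines(im,[np.round(q).astype(int)],True,col,1)
def circle(x,y,z,r): return [(x+r*np.cos(t),y+r*np.sin(t),z) for t in np.linspace(0,6.28,40)]
if __name__=="__main__":
    for n in("scene","top"):
        c=load(n+"0.npz")
        R=.6088,-.3093; S=.4773,.3102
        tiles=[]
        for (x,y) in (R,S,tuple(T)):
            p=proj(c,(x,y,.06)); o=np.round(p).astype(int)-[47,36]; 
            im=cv2.resize(c["frame"][o[1]:o[1]+72,o[0]:o[0]+94,::-1],None,fx=6,fy=6,interpolation=cv2.INTER_CUBIC)[:, :].copy()
            d=lambda P,col=(0,0,255):draw(im,c,P,6,o,col)
            d(circle(*R,.05,.062)); d(circle(*R,.097,.008)); d(circle(*S,.105,.064)); d(circle(*S,.105,.056))
            d([tm(a*.085,b*.13,.06) for a,b in((1,1),(1,-1),(-1,-1),(-1,1))])
            d([tm(a*.081,.06+b*.008,.116) for a,b in((1,1),(1,-1),(-1,-1),(-1,1))],(255,0,0))
            tiles.append(im)
        cv2.imwrite(f"pics/ov_{n}.png",cv2.resize(np.vstack(tiles),None,fx=.66,fy=.66)[:,:]) if 0 else [cv2.imwrite(f"pics/ov_{n}{i}.png",t) for i,t in enumerate(tiles)]
    A=[np.hstack([cv2.imread(f"pics/ov_{n}{i}.png") for n in("top","scene")]) for i in range(3)]
    cv2.imwrite("pics/ovA.png",cv2.resize(np.vstack(A[:2]),(790,604))[:600]); cv2.imwrite("pics/ovB.png",cv2.resize(A[2],(800,306)))
E
python3 ov.py
```

```text
(no output)
```

View pics/ovA.png

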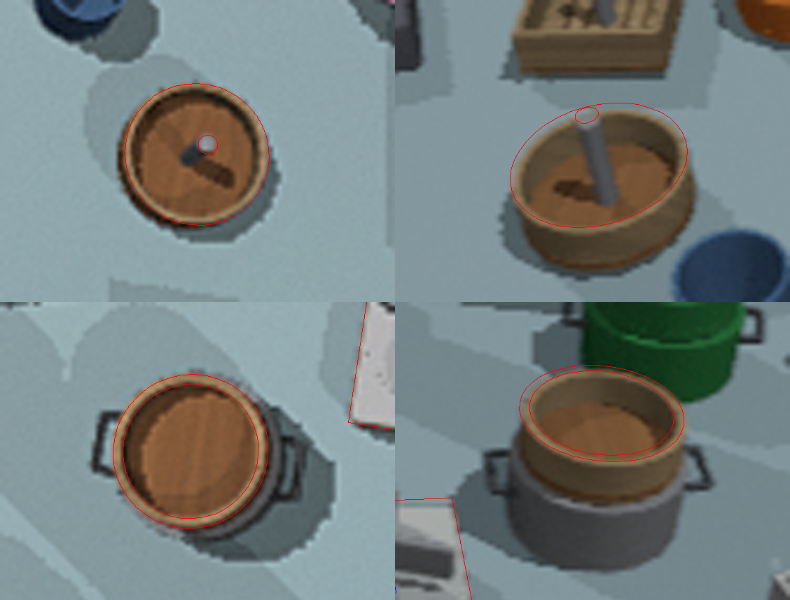

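View pics/ovB.png

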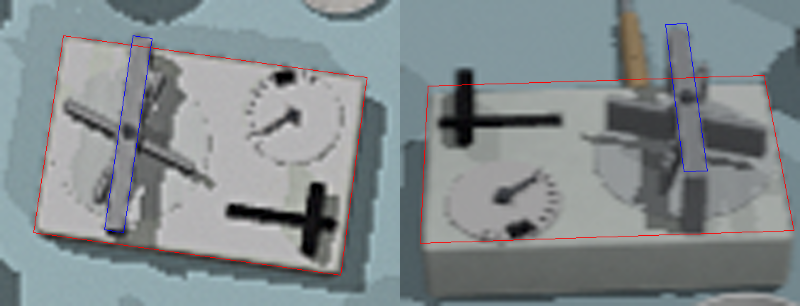

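Overlays: circle and box fits match the top view (the ring edges at (195,155) and (190,450) of ovA); scene view is ~1 px off, and both views give the same tier→rim displacement (-0.1315, 0.619). First I turn the tool so its x lies along the timer's x.

```bash
python3 -m jog '[[[0,0,0],[0,0,0.145],1],[[0,0,0],[0,0,0.145],1],[[0,0,0],[0,0,0.145],1],[[0,0,0],[0,0,0.145],1],[[0,0,0],[0,0,0.145],1],[[0,0,0],[0,0,0.145],1],[[0,0,0],[0,0,0.145],1],[[0,0,0],[0,0,0.145],1]]' 40
cat > go.py <<'E'
# usage: go.py x y z [yaw]: remaining shift in tool axes (mm) and turn about tool z
import sys,numpy as np
from rig import manip
s=manip.state(); R=s["orientation"]; p=s["tool_pos"]
a=[float(v) for v in sys.argv[1:]]
yaw=np.arctan2(R[1,0],R[0,0])
print("t",round(s["t"],2),"p",p.round(4),"yaw",yaw.round(4),"tilt",R[:,2].round(4),"F",s["force"].round(1),"open",round(s["opening"],4))
if len(a)>2:
    d=R.T@(np.array(a[:3])-p)*1000; print("tool shift",d.round(1),"len",np.linalg.norm(d).round(1),"rows",np.ceil(np.linalg.norm(d)/50),"yaw turn about tool z",(yaw-a[3]).round(4) if len(a)>3 else "")
E
python3 go.py .611 -.308 .23 -.111
```

```text
t: 0.9
tool_pos: [0.2451, 0.6017, 0.2308]
orientation: [[1.0, 0.018, -0.0], [0.018, -1.0, -0.001], [-0.0, 0.001, -1.0]]
force: [-0.3, 0.3, 0.8]
opening: 0.0853
t 0.9 p [0.2451 0.6017 0.2308] yaw 0.018 tilt [-3.e-04 -9.e-04 -1.e+00] F [-0.3  0.3  0.8] open 0.0853
tool shift [349.4 916.2   1.5] len 980.5 rows 20.0 yaw turn about tool z 0.129
```

```bash
python3 -m jog '[[[0,0,0],[0,0,0.129],1],[[23,43,0],[0,0,0],1],[[23,43,0],[0,0,0],1],[[23,43,0],[0,0,0],1],[[23,43,0],[0,0,0],1],[[23,43,0],[0,0,0],1],[[23,43,0],[0,0,0],1],[[23,43,0],[0,0,0],1]]'
python3 -m jog '[[[23,43,0],[0,0,0],1],[[23,43,0],[0,0,0],1],[[23,43,0],[0,0,0],1],[[23,43,0],[0,0,0],1],[[23,43,0],[0,0,0],1],[[23,43,0],[0,0,0],1],[[23,43,0],[0,0,0],1],[[23,43,0],[0,0,0],1]]'
python3 go.py .611 -.308 .23 -.111
```

```text
t: 1.7
tool_pos: [0.374, 0.2837, 0.2311]
orientation: [[0.995, -0.105, -0.0], [-0.105, -0.995, -0.0], [-0.0, 0.0, -1.0]]
force: [0.7, 0.5, 0.9]
opening: 0.0853
t: 2.5
tool_pos: [0.5209, -0.0775, 0.2315]
orientation: [[0.995, -0.104, 0.001], [-0.104, -0.995, 0.001], [0.001, -0.001, -1.0]]
force: [1.0, -0.0, 0.0]
opening: 0.0853
t 2.5 p [ 0.5209 -0.0775  0.2315] yaw -0.1045 tilt [ 8.e-04  8.e-04 -1.e+00] F [ 1. -0.  0.] open 0.0853
tool shift [113.6 219.8   1.4] len 247.5 rows 5.0 yaw turn about tool z 0.0065
```

```bash
python3 -m jog '[[[23,43,0],[0,0,0],1],[[23,43,0],[0,0,0],1],[[22,43,0],[0,0,0.007],1],[[22,43,0],[0,0,0],1],[[22,43,0],[0,0,0],1],[[0,0,0],[0,0,0],1],[[0,0,0],[0,0,0],1]]'
python3 go.py .611 -.308 .13 -.111
python3 - <<'E'
from h import *; from rig import manip
c=manip.capture("scene"); p=proj(c,(.61,-.308,.1)).astype(int); print(p)
cv2.imwrite("pics/a1.png",cv2.resize(c["frame"][p[1]-60:p[1]+50,p[0]-70:p[0]+70,::-1],None,fx=5,fy=5,interpolation=cv2.INTER_CUBIC))
E
```

```text
t: 3.2
tool_pos: [0.6079, -0.3034, 0.2302]
orientation: [[0.993, -0.115, -0.002], [-0.115, -0.993, -0.001], [-0.002, 0.001, -1.0]]
force: [-0.6, 0.1, -0.4]
opening: 0.0853
t 3.2 p [ 0.6079 -0.3034  0.2302] yaw -0.1154 tilt [-2.2e-03 -7.0e-04 -1.0e+00] F [-0.6  0.1 -0.4] open 0.0853
tool shift [  3.8   4.1 100.2] len 100.4 rows 3.0 yaw turn about tool z -0.0044
[151 224]
```

View pics/a1.png

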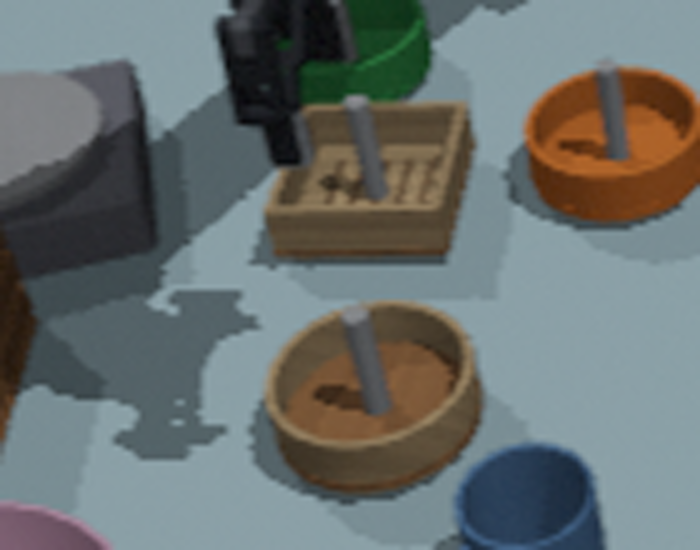

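```bash
python3 -m jog '[[[4,4,40],[0,0,-0.004],1],[[0,0,40],[0,0,0],1],[[0,0,40],[0,0,0],1],[[0,0,30],[0,0,0],1],[[0,0,22],[0,0,0],1],[[0,0,0],[0,0,0],1]]'
python3 go.py .611 -.308 .057 -.111
python3 - <<'E'
from h import *; from rig import manip
for n in("scene","top"):
    c=manip.capture(n); p=proj(c,(.61,-.308,.1)).astype(int)
    cv2.imwrite(f"pics/a2{n}.png",cv2.resize(c["frame"][p[1]-40:p[1]+40,p[0]-50:p[0]+50,::-1],None,fx=6,fy=6,interpolation=cv2.INTER_CUBIC))
E
```

```text
t: 3.85
tool_pos: [0.6115, -0.3019, 0.0564]
orientation: [[0.995, -0.105, -0.004], [-0.105, -0.995, 0.003], [-0.004, -0.003, -1.0]]
force: [-0.6, 0.1, 0.4]
opening: 0.085
t 3.85 p [ 0.6115 -0.3019  0.0564] yaw -0.1048 tilt [-0.0041  0.0032 -1.    ] F [-0.6  0.1  0.4] open 0.085
tool shift [ 0.1  6.1 -0.6] len 6.1 rows 1.0 yaw turn about tool z 0.0062
```

View pics/a2scene.png

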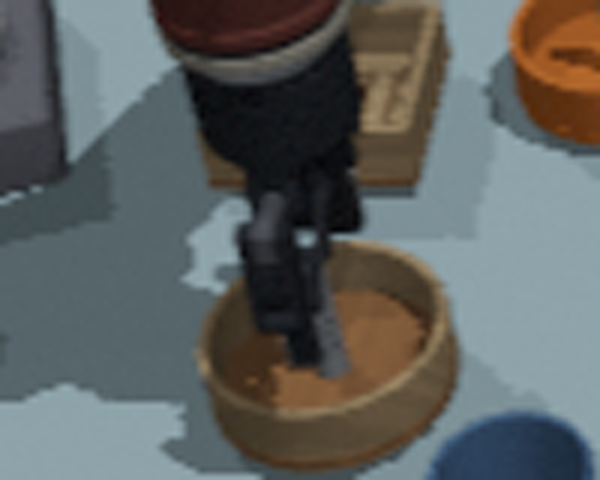

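View pics/a2top.png

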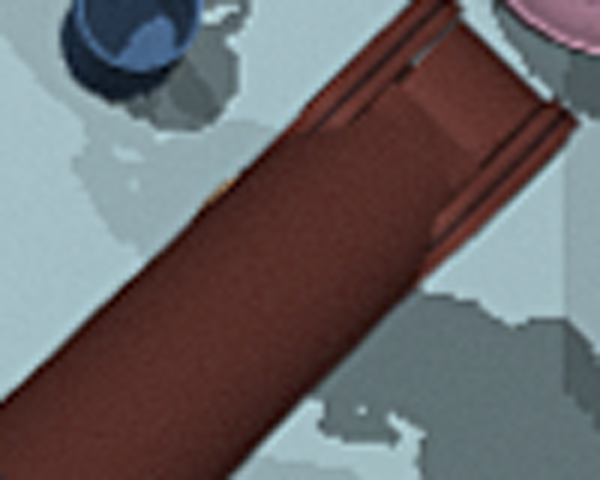

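```bash
python3 -m jog '[[[0,6,0],[0,0,0.006],1],[[0,0,0],[0,0,0],1],[[0,0,0],[0,0,0],1]]'; python3 go.py .611 -.308 .057 -.111
python3 -m jog '[[[0,0,0],[0,0,0],0],[[0,0,0],[0,0,0],0],[[0,0,0],[0,0,0],0],[[0,0,0],[0,0,0],0],[[0,0,0],[0,0,0],0],[[0,0,0],[0,0,0],0],[[0,0,0],[0,0,0],0],[[0,0,0],[0,0,0],0]]' 60; python3 go.py .611 -.308 .057 -.111
```

```text
t: 4.25
tool_pos: [0.6121, -0.3125, 0.0605]
orientation: [[0.993, -0.114, 0.002], [-0.114, -0.993, -0.001], [0.002, 0.0, -1.0]]
force: [0.5, -0.7, 0.2]
opening: 0.0853
t 4.25 p [ 0.6121 -0.3125  0.0605] yaw -0.1145 tilt [ 1.6e-03 -6.0e-04 -1.0e+00] F [ 0.5 -0.7  0.2] open 0.0853
tool shift [-1.7 -4.3  3.5] len 5.8 rows 1.0 yaw turn about tool z -0.0035
t: 5.05
tool_pos: [0.6118, -0.3118, 0.0592]
orientation: [[0.994, -0.114, -0.0], [-0.114, -0.994, 0.0], [-0.0, -0.0, -1.0]]
force: [0.6, 0.5, -0.6]
opening: 0.0142
t 5.05 p [ 0.6118 -0.3118  0.0592] yaw -0.114 tilt [-1.e-04  0.e+00 -1.e+00] F [ 0.6  0.5 -0.6] open 0.0142
tool shift [-1.2 -3.7  2.2] len 4.5 rows 1.0 yaw turn about tool z -0.003
```

```bash
python3 -m jog '[[[0,0,-15],[0,0,0],0],[[0,0,-30],[0,0,0],0],[[0,0,-40],[0,0,0],0],[[0,0,-40],[0,0,0],0],[[0,0,-40],[0,0,0],0],[[0,0,-15],[0,0,0],0],[[0,0,0],[0,0,0],0],[[0,0,0],[0,0,0],0]]'
python3 go.py .4795 .311 .239 -.111
python3 - <<'E'
from h import *; from rig import manip
c=manip.capture("scene"); p=proj(c,(.61,-.308,.2)).astype(int)
cv2.imwrite("pics/a3.png",cv2.resize(c["frame"][p[1]-50:p[1]+60,p[0]-60:p[0]+80,::-1],None,fx=5,fy=5,interpolation=cv2.INTER_CUBIC))
E
```

```text
t: 5.85
tool_pos: [0.6114, -0.3115, 0.2382]
orientation: [[0.994, -0.114, -0.001], [-0.114, -0.994, 0.001], [-0.001, -0.001, -1.0]]
force: [1.1, 0.1, -1.8]
opening: 0.0146
t 5.85 p [ 0.6114 -0.3115  0.2382] yaw -0.114 tilt [-1.e-03  7.e-04 -1.e+00] F [ 1.1  0.1 -1.8] open 0.0146
tool shift [-2.019e+02 -6.035e+02 -2.000e-01] len 636.3 rows 13.0 yaw turn about tool z -0.003
```

View pics/a3.png

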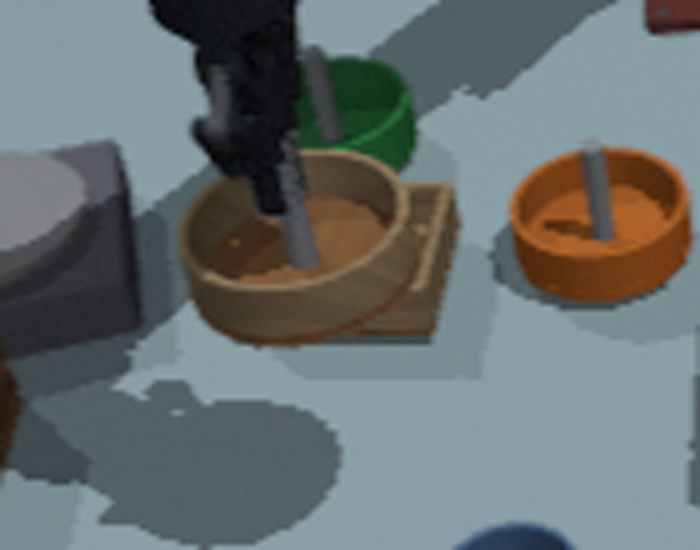

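```bash
python3 -m jog '[[[-8,-23,0],[0,0,0],0],[[-15,-46,0],[0,0,0],0],[[-15,-46,0],[0,0,0],0],[[-15,-46,0],[0,0,0],0],[[-15,-46,0],[0,0,0],0],[[-15,-46,0],[0,0,0],0],[[-15,-46,0],[0,0,0],0],[[-15,-46,0],[0,0,0],0]]'
python3 -m jog '[[[-15,-46,0],[0,0,0],0],[[-15,-46,0],[0,0,0],0],[[-15,-46,0],[0,0,0],0],[[-15,-46,0],[0,0,0],0],[[-15,-46,0],[0,0,0],0],[[-12,-30,0],[0,0,0],0],[[0,0,0],[0,0,0],0],[[0,0,0],[0,0,0],0]]'
python3 go.py .48 .308 .239 -.111
```

```text
t: 6.7
tool_pos: [0.537, 0.0459, 0.2377]
orientation: [[0.994, -0.113, -0.002], [-0.113, -0.994, -0.001], [-0.002, 0.001, -1.0]]
force: [1.4, 0.7, -1.9]
opening: 0.0147
t: 7.5
tool_pos: [0.4808, 0.3122, 0.2374]
orientation: [[0.994, -0.112, -0.002], [-0.112, -0.994, -0.003], [-0.002, 0.003, -1.0]]
force: [0.6, -0.4, -1.1]
opening: 0.0144
t 7.5 p [0.4808 0.3122 0.2374] yaw -0.112 tilt [-0.0019 -0.003  -1.    ] F [ 0.6 -0.4 -1.1] open 0.0144
tool shift [-0.3  4.3 -1.6] len 4.5 rows 1.0 yaw turn about tool z -0.001
```

```bash
python3 -m jog '[[[0,3,20],[0,0,0],0],[[0,0,30],[0,0,0],0],[[0,0,12],[0,0,0],0],[[0,0,0],[0,0,0],0],[[0,0,0],[0,0,0],0],[[0,0,0],[0,0,0],0]]'
python3 go.py .48 .308 .174 -.111
cat > look.py <<'E'
import sys
from h import *; from rig import manip
tag,x,y,z=sys.argv[1],*map(float,sys.argv[2:5]); ims=[]
for n in("scene","top"):
    c=manip.capture(n); np.savez(f"{tag}_{n}.npz",**c); p=np.round(proj(c,(x,y,z))).astype(int)
    ims.append(cv2.resize(c["frame"][max(0,p[1]-45):p[1]+45,p[0]-50:p[0]+50,::-1],(390,351),interpolation=cv2.INTER_CUBIC))
cv2.imwrite(f"pics/{tag}.png",np.hstack(ims))
E
python3 look.py b1 .48 .31 .13
```

```text
t: 8.1
tool_pos: [0.4823, 0.3091, 0.1785]
orientation: [[0.993, -0.114, 0.001], [-0.114, -0.993, 0.001], [0.001, -0.001, -1.0]]
force: [0.4, -0.9, -0.7]
opening: 0.0145
t 8.1 p [0.4823 0.3091 0.1785] yaw -0.1145 tilt [ 0.0012  0.0011 -1.    ] F [ 0.4 -0.9 -0.7] open 0.0145
tool shift [-2.2  1.4  4.5] len 5.2 rows 1.0 yaw turn about tool z -0.0035
```

View pics/b1.png

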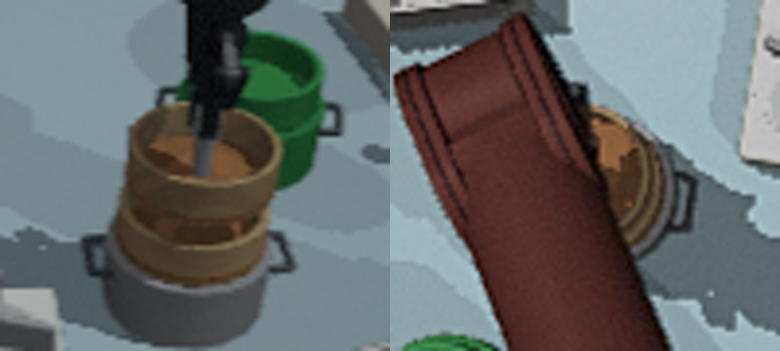

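```bash
cat > m.py <<'E'
import sys
from h import *
c=load(sys.argv[1]); zt=float(sys.argv[2]); P=cloud(c); f=c["frame"].astype(int)
d=np.hypot(P[...,0]-.48,P[...,1]-.31); m=(abs(P[...,2]-zt)<.0065)&(d<.085)&(c["z_map"]>0)&(f[...,0]-f[...,2]>25)
Q=P[m]; 
A=np.c_[Q[:,:2]-[.48,.31],np.ones(len(Q))]
e,r=circ(Q); print(m.sum(),e.round(4),r.round(4)); print("extent",Q.min(0).round(4),Q.max(0).round(4))
for k in range(0,360,45):
    a=np.degrees(np.arctan2(Q[:,1]-e[1],Q[:,0]-e[0]))%360; s=abs((a-k+180)%360-180)<15
    mm=(d<.085)&(c["z_map"]>0)&(f[...,0]-f[...,2]>25)&(abs((np.degrees(np.arctan2(P[...,1]-e[1],P[...,0]-e[0]))-k+180)%360-180)<15)&(P[...,2]<zt+.03)
    print(k,s.sum(),"maxz",np.sort(P[mm][:,2])[-6:].mean().round(4) if mm.sum()>6 else None)
E
python3 m.py b1_scene.npz .169; echo; python3 m.py scene0.npz .105;python3 m.py b1_top.npz .169
```

```text
147 [0.4859 0.313 ] 0.0582
extent [0.4245 0.2529 0.1626] [0.5464 0.3743 0.1716]
0 19 maxz 0.1691
45 14 maxz 0.1696
90 13 maxz 0.1683
135 11 maxz 0.1674
180 10 maxz 0.1677
225 5 maxz 0.1644
270 13 maxz 0.1687
315 20 maxz 0.1701

221 [0.4838 0.3122] 0.0596
extent [0.4167 0.2493 0.0985] [0.5476 0.3731 0.1074]
0 22 maxz 0.1039
45 18 maxz 0.1042
90 13 maxz 0.1048
135 19 maxz 0.1049
180 20 maxz 0.104
225 16 maxz 0.1042
270 16 maxz 0.1041
315 27 maxz 0.1048
67 [0.4797 0.3094] 0.0576
extent [0.4376 0.2499 0.1633] [0.5389 0.3028 0.1751]
0 5 maxz 0.164
45 0 maxz None
90 0 maxz None
135 0 maxz None
180 0 maxz None
225 8 maxz 0.1698
270 15 maxz 0.1708
315 15 maxz 0.172
```

```bash
python3 -m jog '[[[-2,0.5,0],[0,0,0],0],[[0,0,0],[0,0,0],0],[[0,0,5],[0,0,0],0],[[0,0,5],[0,0,0],0],[[0,0,0],[0,0,0],0],[[0,0,0],[0,0,0],0]]'
python3 go.py .480 .3085 .1545 -.111
```

```text
t: 8.8
tool_pos: [0.4794, 0.3086, 0.167]
orientation: [[0.993, -0.114, -0.0], [-0.114, -0.993, -0.001], [-0.0, 0.001, -1.0]]
force: [0.1, -0.1, -2.0]
opening: 0.0144
t 8.8 p [0.4794 0.3086 0.167 ] yaw -0.1141 tilt [-3.e-04 -6.e-04 -1.e+00] F [ 0.1 -0.1 -2. ] open 0.0144
tool shift [ 0.6  0.  12.5] len 12.5 rows 1.0 yaw turn about tool z -0.0031
```

```bash
python3 -m jog '[[[0,0,4],[0,0,0],0],[[0,0,4],[0,0,0],0],[[0,0,2],[0,0,0],0],[[0,0,0],[0,0,0],0],[[0,0,0],[0,0,0],0]]'
python3 go.py
python3 -m jog '[[[0,0,1.5],[0,0,0],0],[[0,0,1],[0,0,0],0],[[0,0,0],[0,0,0],0],[[0,0,0],[0,0,0],0]]'
python3 go.py
```

```text
t: 9.3
tool_pos: [0.4796, 0.3087, 0.1573]
orientation: [[0.993, -0.114, -0.0], [-0.114, -0.993, -0.0], [0.0, 0.0, -1.0]]
force: [0.1, 1.1, -1.7]
opening: 0.0147
t 9.3 p [0.4796 0.3087 0.1573] yaw -0.1141 tilt [-0.e+00 -1.e-04 -1.e+00] F [ 0.1  1.1 -1.7] open 0.0147
t: 9.7
tool_pos: [0.4795, 0.3087, 0.1548]
orientation: [[0.994, -0.114, 0.0], [-0.114, -0.994, -0.0], [0.0, 0.0, -1.0]]
force: [-0.4, -0.7, -1.7]
opening: 0.0148
t 9.7 p [0.4795 0.3087 0.1548] yaw -0.1139 tilt [ 0.e+00 -1.e-04 -1.e+00] F [-0.4 -0.7 -1.7] open 0.0148
```

No contact yet; foot is inside the rim. Continue in 1 mm steps.

```bash
python3 -m jog '[[[0,0,1],[0,0,0],0],[[0,0,0.5],[0,0,0],0],[[0,0,0],[0,0,0],0],[[0,0,0],[0,0,0],0]]'
python3 -m jog '[[[0,0,1],[0,0,0],0],[[0,0,0.5],[0,0,0],0],[[0,0,0],[0,0,0],0],[[0,0,0],[0,0,0],0]]'
python3 look.py b2 .48 .31 .13; python3 m.py b2_scene.npz .145
```

```text
t: 10.1
tool_pos: [0.4798, 0.3088, 0.1541]
orientation: [[0.993, -0.114, 0.0], [-0.114, -0.993, 0.001], [0.0, -0.001, -1.0]]
force: [-1.5, -2.0, 5.9]
opening: 0.0146
t: 10.5
tool_pos: [0.4798, 0.3088, 0.154]
orientation: [[0.993, -0.114, -0.0], [-0.114, -0.993, 0.002], [-0.0, -0.002, -1.0]]
force: [-8.2, -5.0, 19.7]
opening: 0.0143
148 [0.4828 0.3127] 0.0584
extent [0.4179 0.2516 0.1386] [0.5446 0.3733 0.1482]
0 20 maxz 0.1439
45 16 maxz 0.144
90 13 maxz 0.1439
135 8 maxz 0.143
180 7 maxz 0.1411
225 5 maxz 0.1401
270 13 maxz 0.1446
315 21 maxz 0.1451
```

View pics/b2.png

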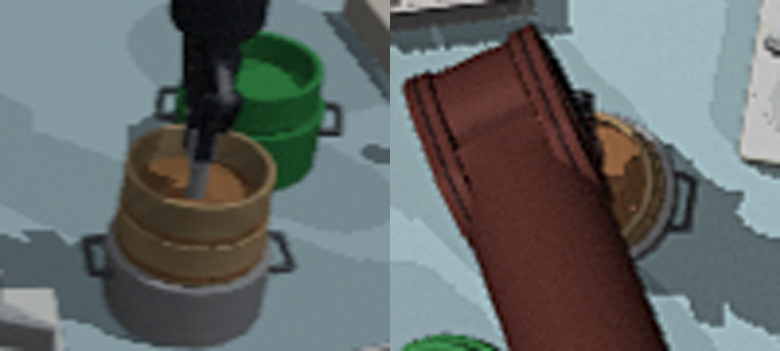

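```bash
python3 -m jog '[[[0,0,-1.5],[0,0,0],0],[[0,0,-0.5],[0,0,0],0],[[0,0,0],[0,0,0],0.5],[[0,0,0],[0,0,0],0.5],[[0,0,0],[0,0,0],0.5],[[0,0,0],[0,0,0],0.5]]'
python3 -m jog '[[[0,0,-20],[0,0,0],0.5],[[0,0,-40],[0,0,0],0.5],[[0,0,-30],[0,0,0],0.5],[[0,0,0],[0,0,0],0.5]]'
python3 go.py .57 .14 .24 -.111
```

```text
t: 11.2
tool_pos: [0.4795, 0.3087, 0.1537]
orientation: [[0.994, -0.114, -0.0], [-0.114, -0.994, -0.0], [-0.0, 0.0, -1.0]]
force: [-0.6, 0.2, -0.3]
opening: 0.0428
t: 11.6
tool_pos: [0.4814, 0.3096, 0.2479]
orientation: [[0.993, -0.114, 0.004], [-0.114, -0.993, 0.004], [0.004, -0.005, -1.0]]
force: [0.9, 0.9, 0.3]
opening: 0.0429
t 11.6 p [0.4814 0.3096 0.2479] yaw -0.1144 tilt [ 0.0045  0.0045 -1.    ] F [0.9 0.9 0.3] open 0.0429
tool shift [107.3 158.4   7.6] len 191.5 rows 4.0 yaw turn about tool z -0.0034
```

```bash
python3 -m jog '[[[28,37,0],[0,0,-0.003],0],[[28,37,0],[0,0,0],0],[[28,37,0],[0,0,0],0],[[28,37,0],[0,0,0],0],[[0,0,20],[0,0,0],0],[[0,0,25],[0,0,0],0],[[0,0,0],[0,0,0],0],[[0,0,0],[0,0,0],0]]' 60
python3 go.py .5765 .1494 .08 -.111
python3 look.py k1 .587 .1 .1;  python3 look.py k1s .48 .31 .1
```

```text
t: 12.4
tool_pos: [0.574, 0.1492, 0.1987]
orientation: [[0.994, -0.111, -0.001], [-0.111, -0.994, -0.001], [-0.001, 0.001, -1.0]]
force: [0.5, 0.5, 0.0]
opening: -0.0003
t 12.4 p [0.574  0.1492 0.1987] yaw -0.1108 tilt [-1.e-03 -8.e-04 -1.e+00] F [0.5 0.5 0. ] open -0.0003
tool shift [  2.6  -0.5 118.7] len 118.7 rows 3.0 yaw turn about tool z 0.0002
```

View pics/k1.png

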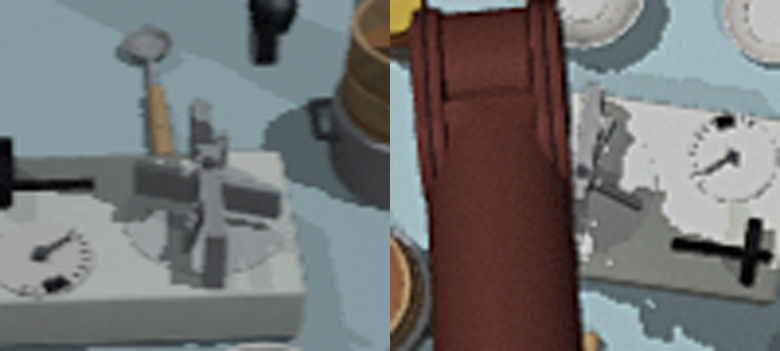

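View pics/k1s.png

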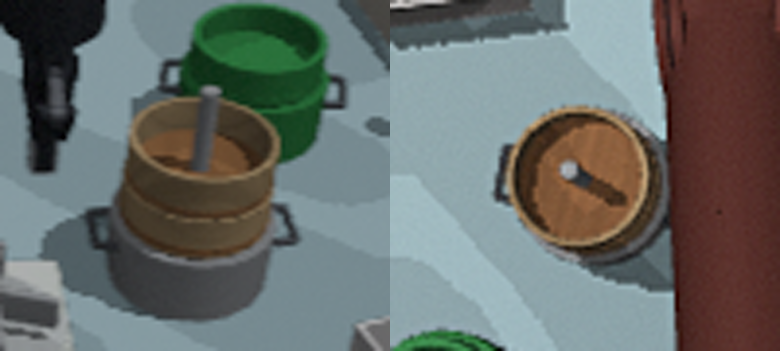

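The tier is nested and free-standing (seam even at (195,190)). Now let the shut fingers down between the arms on the left of the strap.

```bash
python3 -m jog '[[[2,0,40],[0,0,0],0],[[0,0,30],[0,0,0],0],[[0,0,20],[0,0,0],0],[[0,0,0],[0,0,0],0],[[0,0,0],[0,0,0],0]]'
python3 go.py .5765 .1494 .08 -.111
python3 -m jog '[[[0,0,15],[0,0,0],0],[[0,0,13],[0,0,0],0],[[0,0,0],[0,0,0],0],[[0,0,0],[0,0,0],0]]'
python3 go.py .5765 .1494 .08 -.111
python3 look.py k2 .587 .1 .1
```

```text
t: 13.1
tool_pos: [0.5768, 0.1491, 0.1099]
orientation: [[0.994, -0.111, 0.001], [-0.111, -0.994, 0.0], [0.001, -0.0, -1.0]]
force: [0.9, -0.2, 1.3]
opening: 0.0004
t 13.1 p [0.5768 0.1491 0.1099] yaw -0.1108 tilt [ 8.e-04  1.e-04 -1.e+00] F [ 0.9 -0.2  1.3] open 0.0004
tool shift [-0.3 -0.2 29.9] len 29.9 rows 1.0 yaw turn about tool z 0.0002
t: 13.5
tool_pos: [0.5762, 0.1488, 0.0807]
orientation: [[0.994, -0.111, -0.0], [-0.111, -0.994, -0.0], [-0.0, 0.0, -1.0]]
force: [1.2, 0.7, 0.4]
opening: -0.0004
t 13.5 p [0.5762 0.1488 0.0807] yaw -0.1111 tilt [-5.e-04 -4.e-04 -1.e+00] F [1.2 0.7 0.4] open -0.0004
tool shift [ 0.3 -0.6  0.7] len 1.0 rows 1.0 yaw turn about tool z -0.0001
```

View pics/k2.png

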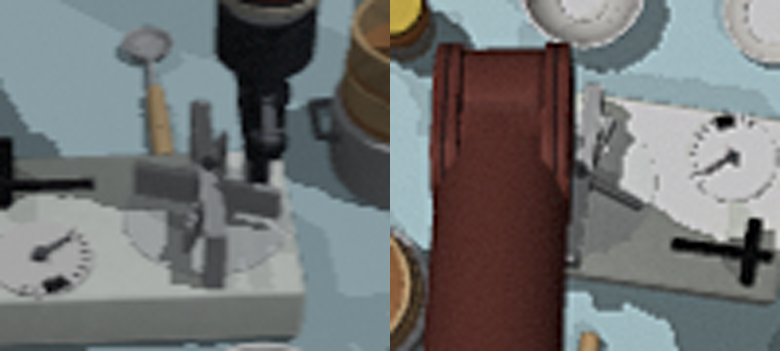

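```bash
python3 -m jog '[[[9,-3,0],[0,0,0],0],[[9,-3,0],[0,0,0],0],[[5,0.5,0],[0,0,0],0],[[5,1,0],[0,0,0],0],[[6,2,0],[0,0,0],0],[[6,2.5,0],[0,0,0],0],[[5,3.5,0],[0,0,0],0],[[5,4,0],[0,0,0],0]]'
cat > rel.py <<'E'
from rig import manip; import numpy as np
s=manip.state(); d=s["tool_pos"]-[.5887,.1058,0]; c,n=np.cos(-.111),np.sin(-.111)
print("t",round(s["t"],2),"rel timer mm",(1000*np.array([c*d[0]+n*d[1],-n*d[0]+c*d[1]])).round(1),"z",s["tool_pos"][2].round(4),"F timer",np.round([c*s["force"][0]+n*s["force"][1],-n*s["force"][0]+c*s["force"][1],s["force"][2]],1),"T",s["ft_torque"].round(2))
E
python3 rel.py; python3 look.py k3 .587 .1 .1
```

```text
t: 14.4
tool_pos: [0.6245, 0.137, 0.0801]
orientation: [[0.994, -0.11, -0.003], [-0.11, -0.994, 0.001], [-0.003, -0.0, -1.0]]
force: [-6.0, 3.8, -0.7]
opening: 0.0002
t 14.4 rel timer mm [32.1 35. ] z 0.0801 F timer [-6.4  3.1 -0.7] T [ 0.73  1.17 -0.05]
```

View pics/k3.png

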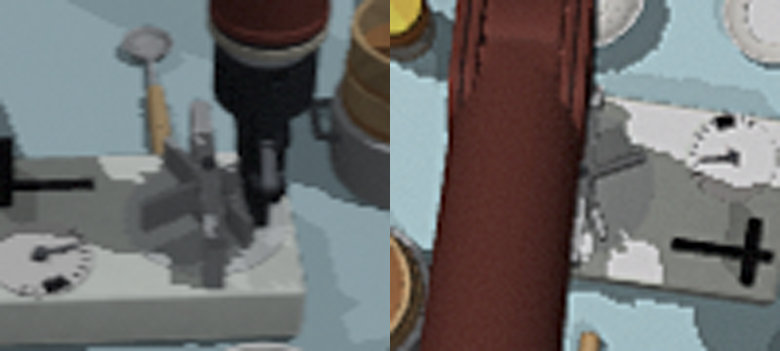

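```bash
python3 -m jog '[[[3,3,0],[0,0,0],0],[[3,3,0],[0,0,0],0],[[2.5,3,0],[0,0,0],0],[[0,0,0],[0,0,0],0],[[0,0,0],[0,0,0],0]]'
python3 rel.py; python3 look.py k4 .587 .1 .1
```

```text
t: 15.0
tool_pos: [0.6326, 0.1269, 0.0806]
orientation: [[0.994, -0.11, -0.0], [-0.11, -0.994, 0.0], [-0.0, -0.0, -1.0]]
force: [-1.2, 3.8, -3.7]
opening: 0.0003
t 15.0 rel timer mm [41.3 25.8] z 0.0806 F timer [-1.6  3.6 -3.7] T [ 0.81  0.49 -0.04]
```

View pics/k4.png

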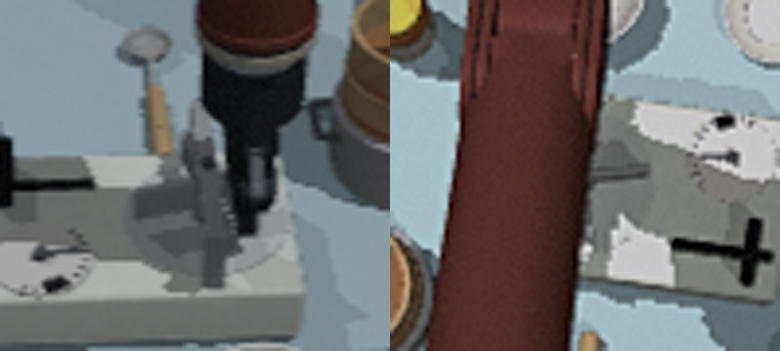

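```bash
python3 -m jog '[[[0,-7,0],[0,0,0],0],[[0,0,-25],[0,0,0],0],[[0,0,-20],[0,0,0],0],[[-25,-2,0],[0,0,0],0],[[-30,-2,0],[0,0,0],0],[[-21,-1,0],[0,0,0],0],[[0,0,0],[0,0,0],0],[[0,0,0],[0,0,0],0]]'
python3 rel.py
```

```text
t: 15.9
tool_pos: [0.5593, 0.1466, 0.1266]
orientation: [[0.994, -0.11, 0.002], [-0.11, -0.994, 0.001], [0.002, -0.001, -1.0]]
force: [0.9, 0.1, -0.2]
opening: 0.0
t 15.9 rel timer mm [-33.8  37.2] z 0.1266 F timer [ 0.9  0.2 -0.2] T [ 0.   -0.02 -0.03]
```

```bash
python3 -m jog '[[[0,0,25],[0,0,0],0],[[0,0,20],[0,0,0],0],[[0,0,0],[0,0,0],0],[[0,0,0],[0,0,0],0]]'; python3 rel.py
python3 -m jog '[[[5,-2,0],[0,0,0],0],[[5.5,-3,0],[0,0,0],0],[[5.5,-3,0],[0,0,0],0],[[6,-1.5,0],[0,0,0],0],[[6,-1.5,0],[0,0,0],0],[[6.5,0,0],[0,0,0],0],[[6.5,0.5,0],[0,0,0],0]]'; python3 rel.py
```

```text
t: 16.3
tool_pos: [0.5594, 0.1456, 0.0812]
orientation: [[0.994, -0.112, 0.001], [-0.112, -0.994, -0.001], [0.001, 0.001, -1.0]]
force: [0.5, 0.4, 0.7]
opening: -0.0001
t 16.3 rel timer mm [-33.5  36.3] z 0.0812 F timer [0.5 0.4 0.7] T [-0.02 -0.04 -0.02]
t: 17.0
tool_pos: [0.5991, 0.1524, 0.0804]
orientation: [[0.994, -0.111, -0.004], [-0.111, -0.994, -0.0], [-0.004, 0.001, -1.0]]
force: [-8.6, -0.4, -0.8]
opening: -0.0003
t 17.0 rel timer mm [ 5.2 47.5] z 0.0804 F timer [-8.5 -1.3 -0.8] T [-0.14  1.66 -0.09]
```

```bash
python3 -m jog '[[[6,2,0],[0,0,0],0],[[6,2,0],[0,0,0],0],[[5,3.5,0],[0,0,0],0],[[5,3.5,0],[0,0,0],0],[[4,4.5,0],[0,0,0],0],[[4,4.5,0],[0,0,0],0],[[2,2,0],[0,0,0],0],[[0,0,0],[0,0,0],0]]'; python3 rel.py;  python3 look.py k5 .587 .1 .1
```

```text
t: 17.8
tool_pos: [0.6293, 0.1287, 0.0807]
orientation: [[0.994, -0.109, -0.002], [-0.109, -0.994, 0.002], [-0.002, -0.002, -1.0]]
force: [-3.3, 2.6, -1.0]
opening: 0.0001
t 17.8 rel timer mm [37.9 27.3] z 0.0807 F timer [-3.5  2.2 -1. ] T [ 0.69  0.63 -0.02]
```

View pics/k5.png

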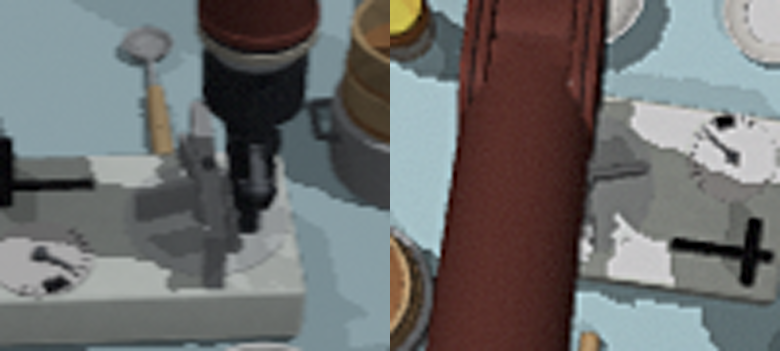

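```bash
python3 -m jog '[[[0,-7,0],[0,0,0],0],[[0,0,-25],[0,0,0],0],[[0,0,-20],[0,0,0],0],[[-25,-1,0],[0,0,0],0],[[-28,-1,0],[0,0,0],0],[[-20,-1,0],[0,0,0],0],[[0,0,0],[0,0,0],0],[[0,0,0],[0,0,0],0]]'
python3 rel.py
```

```text
t: 18.7
tool_pos: [0.5592, 0.1455, 0.1267]
orientation: [[0.994, -0.11, 0.002], [-0.11, -0.994, 0.001], [0.002, -0.001, -1.0]]
force: [-0.6, -0.1, -0.3]
opening: 0.0001
t 18.7 rel timer mm [-33.7  36.2] z 0.1267 F timer [-0.6 -0.1 -0.3] T [-0.04  0.02  0.02]
```

```bash
python3 -m jog '[[[0,0,25],[0,0,0],0],[[0,0,20],[0,0,0],0],[[0,0,0],[0,0,0],0],[[0,0,0],[0,0,0],0]]'; python3 rel.py
python3 -m jog '[[[5,-2,0],[0,0,0],0],[[5.5,-3,0],[0,0,0],0],[[5.5,-3,0],[0,0,0],0],[[6,-1.5,0],[0,0,0],0],[[6,-1.5,0],[0,0,0],0],[[6.5,0,0],[0,0,0],0],[[6.5,0.5,0],[0,0,0],0],[[6,2,0],[0,0,0],0]]'; python3 rel.py
python3 -m jog '[[[6,2.5,0],[0,0,0],0],[[0,0,0],[0,0,0],0],[[0,0,0],[0,0,0],0]]'; python3 rel.py; python3 look.py k6 .587 .05 .08
```

```text
t: 19.1
tool_pos: [0.5592, 0.1443, 0.0813]
orientation: [[0.994, -0.112, 0.001], [-0.112, -0.994, -0.001], [0.001, 0.001, -1.0]]
force: [-0.5, 0.4, 0.3]
opening: 0.0002
t 19.1 rel timer mm [-33.5  35. ] z 0.0813 F timer [-0.6  0.3  0.3] T [ 0.   -0.01 -0.02]
t: 19.9
tool_pos: [0.6043, 0.1488, 0.0804]
orientation: [[0.994, -0.11, -0.005], [-0.11, -0.994, 0.0], [-0.005, 0.0, -1.0]]
force: [-9.2, 0.8, -0.6]
opening: -0.0
t 19.9 rel timer mm [10.8 44.4] z 0.0804 F timer [-9.2 -0.2 -0.6] T [ 0.2   1.92 -0.1 ]
t: 20.2
tool_pos: [0.6113, 0.1458, 0.0809]
orientation: [[0.994, -0.11, -0.001], [-0.11, -0.994, 0.001], [-0.002, -0.001, -1.0]]
force: [-3.9, 2.4, -2.4]
opening: 0.0
t 20.2 rel timer mm [18.  42.3] z 0.0809 F timer [-4.2  2.  -2.4] T [ 0.35  0.85 -0.01]
```

View pics/k6.png

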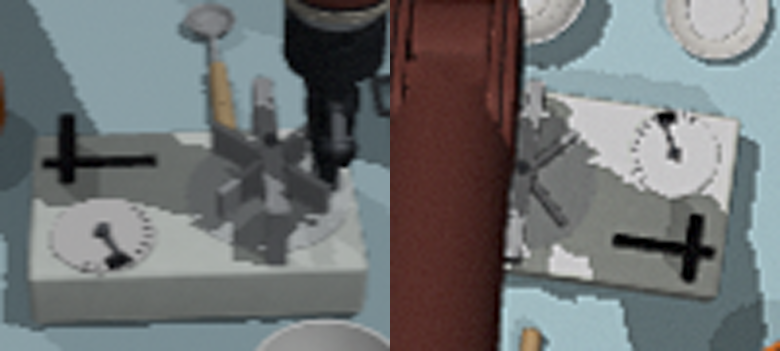

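```bash
cat > dial.py <<'E'
import sys
from h import *; from ov import tm
c=load(sys.argv[1]); 
# rectify dial region at z=.06 into timer frame: x up, y left, 4 px/mm, 120 mm wide, centre (x .03,y -.06)
R=cv2.Rodrigues(c["rvec"])[0]; N=480
dst=np.float32([[0,0],[N,0],[N,N],[0,N]]); xy=[(.09,0),(.09,-.12),(-.03,-.12),(-.03,0)]
src=np.float32([proj(c,tm(x,y,.06)) for x,y in xy])
cv2.imwrite(sys.argv[2],cv2.warpPerspective(c["frame"][:,:,::-1],cv2.getPerspectiveTransform(src,dst),(N,N),flags=cv2.INTER_CUBIC))
E
python3 dial.py k6_top.npz pics/d6.png
```

```text
(no output)
```

View pics/d6.png

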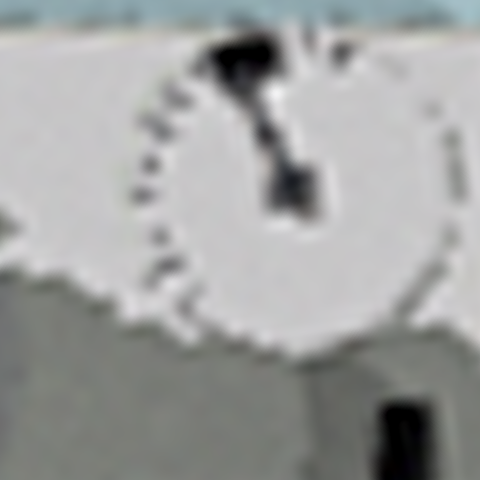

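```bash
python3 -m jog '[[[4,2,0],[0,0,0],0],[[4,2.5,0],[0,0,0],0],[[0,0,0],[0,0,0],0],[[0,0,0],[0,0,0],0]]'; python3 rel.py
python3 -m jog '[[[-4,-5,0],[0,0,0],0],[[0,0,-25],[0,0,0],0],[[0,0,-25],[0,0,0],0],[[0,0,-40],[0,0,0],0],[[0,0,0],[0,0,0],0]]'
python3 look.py k7 .587 .05 .08; python3 dial.py k7_top.npz pics/d7.png
```

```text
t: 20.7
tool_pos: [0.6188, 0.1404, 0.0809]
orientation: [[0.994, -0.11, -0.001], [-0.11, -0.994, 0.001], [-0.001, -0.001, -1.0]]
force: [-3.9, 2.8, -1.1]
opening: -0.0004
t 20.7 rel timer mm [26.1 37.7] z 0.0809 F timer [-4.2  2.4 -1.1] T [0.52 0.93 0.02]
t: 21.2
tool_pos: [0.6193, 0.1451, 0.177]
orientation: [[0.994, -0.111, 0.01], [-0.111, -0.994, 0.003], [0.009, -0.004, -1.0]]
force: [0.4, -0.8, 0.5]
opening: -0.0001
```

View pics/d7.png

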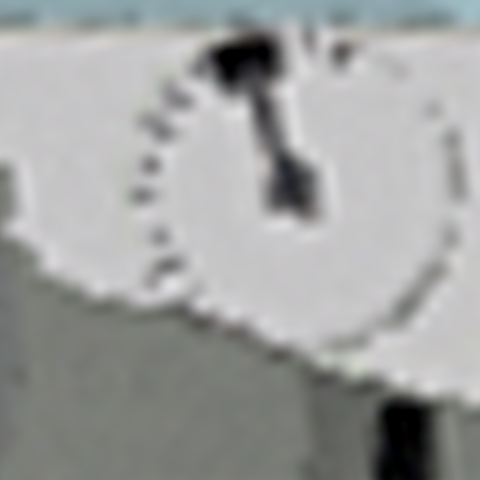

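View pics/k7.png

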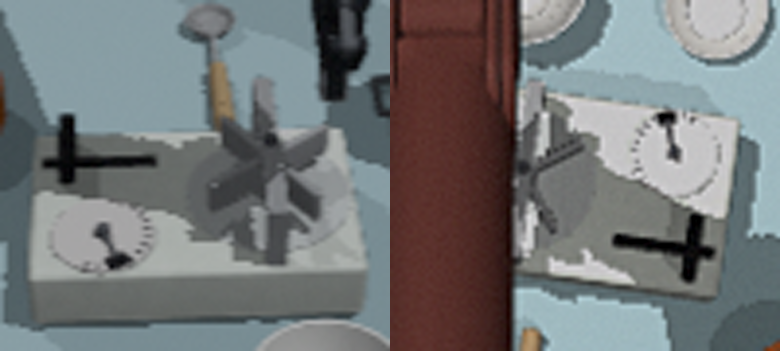

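```bash
python3 - <<'E'
from h import *; from ov import tm,T,YAW
for n in("top0.npz","scene0.npz","k7_scene.npz"):
    c=load(n);P=cloud(c);f=c["frame"]
    cc,s=np.cos(YAW),np.sin(YAW); d=P[...,:2]-(T+[.0015,0]); X=cc*d[...,0]+s*d[...,1]; Y=-s*d[...,0]+cc*d[...,1]
    for lo,hi in((.078,.1),(.055,.068)):
        m=(f.max(-1)<60)&(P[...,2]>lo)&(P[...,2]<hi)&(Y<-.01)&(Y>-.14)&(X<0.02)&(X>-.1)
        print(n,lo,m.sum(),"x",np.percentile(X[m],[2,50,98]).round(4),"y",np.percentile(Y[m],[2,50,98]).round(4),"z",np.median(P[m][:,2]).round(3))
E
python3 go.py
```

```text
top0.npz 0.078 61 x [-0.0748 -0.0474 -0.0183] y [-0.1079 -0.1007 -0.095 ] z 0.089
top0.npz 0.055 41 x [-0.0582 -0.0453 -0.0406] y [-0.1191 -0.0685 -0.033 ] z 0.06
scene0.npz 0.078 50 x [-0.0632 -0.0317 -0.0123] y [-0.1048 -0.0984 -0.0921] z 0.088
scene0.npz 0.055 63 x [-0.0515 -0.0408 -0.0142] y [-0.1184 -0.0714 -0.0327] z 0.059
k7_scene.npz 0.078 61 x [-0.0642 -0.0303 -0.0115] y [-0.1049 -0.0985 -0.092 ] z 0.088
k7_scene.npz 0.055 74 x [-0.0505 -0.0411 -0.0138] y [-0.1179 -0.0679 -0.0296] z 0.059
t 21.3 p [0.6169 0.1453 0.1725] yaw -0.111 tilt [ 0.0038  0.0012 -1.    ] F [ 0.1  0.5 -0.7] open -0.0001
```

Pointer is in the middle of the band (pointer tip at (255,80), band centre (245,60) in the rectified dial). Now the paddle, at timer (-44, -100) mm.

```bash
python3 -m jog '[[[-14,46,0],[0,0,0],0],[[-14,46,0],[0,0,0],0],[[-14,46,0],[0,0,0],0],[[-13,47,0],[0,0,0],0],[[-13,47,0],[0,0,0],0],[[0,0,0],[0,0,0],0],[[0,0,0],[0,0,0],0],[[0,0,0],[0,0,0],0]]'
python3 go.py .5237 -.0785 .072 -.111
```

```text
t: 22.1
tool_pos: [0.5226, -0.0768, 0.1705]
orientation: [[0.994, -0.109, -0.0], [-0.109, -0.994, -0.0], [-0.0, 0.0, -1.0]]
force: [0.3, 0.8, -0.1]
opening: 0.0001
t 22.1 p [ 0.5226 -0.0768  0.1705] yaw -0.1097 tilt [-2.e-04 -0.e+00 -1.e+00] F [ 0.3  0.8 -0.1] open 0.0001
tool shift [ 1.3  1.5 98.5] len 98.5 rows 2.0 yaw turn about tool z 0.0013
```

```bash
python3 -m jog '[[[1,3,35],[0,0,0.001],0],[[0,0,30],[0,0,0],0],[[0,0,10],[0,0,0],0],[[0,0,0],[0,0,0],0],[[0,0,0],[0,0,0],0]]'
python3 go.py .5237 -.0805 .072 -.111; python3 look.py p1 .55 -.03 .08
```

```text
t: 22.6
tool_pos: [0.5237, -0.0808, 0.0967]
orientation: [[0.994, -0.111, 0.001], [-0.111, -0.994, -0.001], [0.001, 0.001, -1.0]]
force: [0.9, 0.3, 0.2]
opening: 0.0001
t 22.6 p [ 0.5237 -0.0808  0.0967] yaw -0.1113 tilt [ 6.e-04 -6.e-04 -1.e+00] F [0.9 0.3 0.2] open 0.0001
tool shift [-0.1 -0.3 24.7] len 24.7 rows 1.0 yaw turn about tool z -0.0003
```

View pics/p1.png

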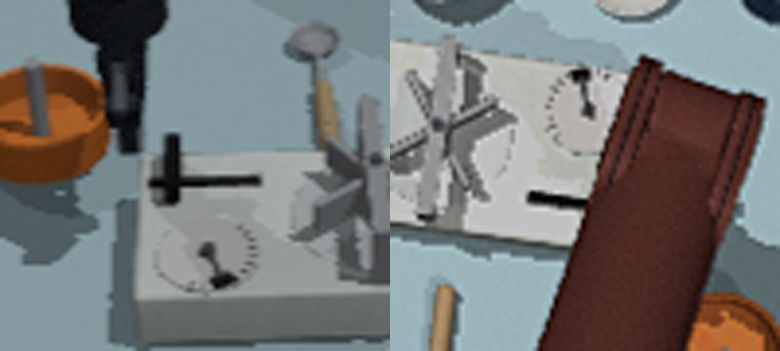

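```bash
python3 -m jog '[[[0,0,14],[0,0,0],0],[[0,0,10],[0,0,0],0],[[0,0,0],[0,0,0],0],[[0,0,0],[0,0,0],0]]'
python3 -m jog '[[[0,-8,0],[0,0,0],0],[[0,-8,0],[0,0,0],0],[[0,-8,0],[0,0,0],0],[[0,-8,0],[0,0,0],0],[[0,-8,0],[0,0,0],0],[[0,-8,0],[0,0,0],0]]'
python3 go.py; python3 look.py p2 .55 -.03 .08
```

```text
t: 23.1
tool_pos: [0.5226, -0.0813, 0.0715]
orientation: [[0.994, -0.112, -0.001], [-0.112, -0.994, -0.0], [-0.001, 0.0, -1.0]]
force: [-0.4, -0.8, 0.8]
opening: -0.0
t: 23.7
tool_pos: [0.5286, -0.0327, 0.072]
orientation: [[0.994, -0.112, 0.0], [-0.112, -0.994, -0.0], [0.0, 0.0, -1.0]]
force: [1.4, -2.9, 1.2]
opening: 0.0004
t 23.7 p [ 0.5286 -0.0327  0.072 ] yaw -0.1118 tilt [ 4.e-04 -1.e-04 -1.e+00] F [ 1.4 -2.9  1.2] open 0.0004
```

View pics/p2.png

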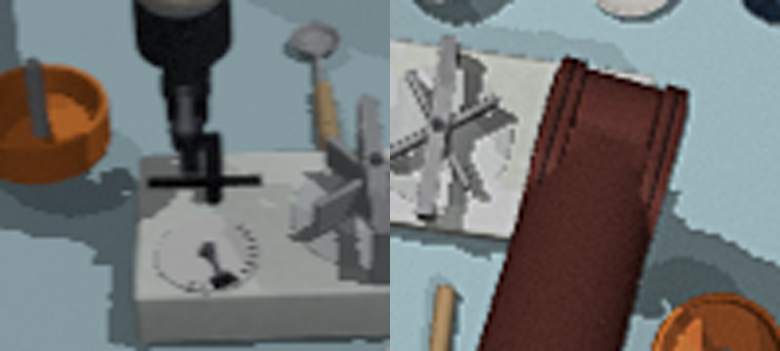

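```bash
python3 -m jog '[[[0,-6,0],[0,0,0],0],[[0,-6,0],[0,0,0],0],[[0,-4,0],[0,0,0],0],[[0,-2,0],[0,0,0],0],[[0,0,0],[0,0,0],0]]'; python3 -m jog '[[[0,-3,0],[0,0,0],0],[[0,0,0],[0,0,0],0],[[0,0,0],[0,0,0],0]]'
```

```text
t: 24.3
tool_pos: [0.5303, -0.015, 0.0717]
orientation: [[0.994, -0.111, -0.0], [-0.111, -0.994, 0.0], [-0.0, -0.0, -1.0]]
force: [0.7, 0.6, 0.3]
opening: 0.0002
t: 24.6
tool_pos: [0.5307, -0.0123, 0.0718]
orientation: [[0.994, -0.112, -0.0], [-0.112, -0.994, 0.0], [-0.0, -0.0, -1.0]]
force: [-0.3, 0.0, 0.0]
opening: -0.0
```

```bash
python3 -m jog '[[[0,-2,0],[0,0,0],0],[[0,-2,0],[0,0,0],0],[[0,0,0],[0,0,0],0]]';python3 -m jog '[[[0,-1.5,0],[0,0,0],0],[[0,-1.5,0],[0,0,0],0],[[0,0,0],[0,0,0],0]]'; python3 look.py p3 .55 -.03 .08
```

```text
t: 24.9
tool_pos: [0.5308, -0.0112, 0.0719]
orientation: [[0.994, -0.114, -0.0], [-0.114, -0.993, -0.003], [0.0, 0.003, -1.0]]
force: [-3.0, -10.2, 1.3]
opening: 0.0
t: 25.2
tool_pos: [0.5308, -0.011, 0.0719]
orientation: [[0.993, -0.116, -0.001], [-0.116, -0.993, -0.006], [0.0, 0.006, -1.0]]
force: [-2.3, -17.6, 3.4]
opening: 0.0
```

View pics/p3.png

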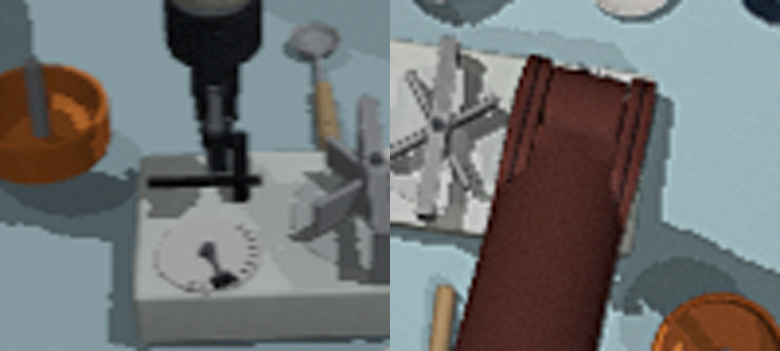

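Hard stop reached (17 N, no motion, paddle at the slot's end (240,170)). Retract and verify.

```bash
python3 -m jog '[[[0,6,0],[0,0,0],0],[[0,8,0],[0,0,0],0],[[0,0,-30],[0,0,0],0],[[0,0,-45],[0,0,0],0],[[0,0,-45],[0,0,0],0],[[0,0,0],[0,0,0],0]]'
python3 -m jog '[[[-12,45,0],[0,0,0],0],[[-12,45,0],[0,0,0],0],[[-12,45,0],[0,0,0],0],[[-12,45,0],[0,0,0],0],[[0,0,0],[0,0,0],0],[[0,0,0],[0,0,0],0]]'
python3 look.py f1 .55 -.03 .08; python3 dial.py f1_top.npz pics/df.png; python3 m.py f1_top.npz .145; python3 m.py f1_scene.npz .145
python3 - <<'E'
from h import *; from ov import T,YAW
s=load("f1_scene.npz"); t=load("f1_top.npz")
cv2.imwrite("pics/full.png",np.vstack([t["frame"][:,:,::-1]])); cv2.imwrite("pics/fulls.png",s["frame"][:,:,::-1])
for c in(s,t):
    P=cloud(c);f=c["frame"];cc,n=np.cos(YAW),np.sin(YAW);d=P[...,:2]-(T+[.0015,0]);X=cc*d[...,0]+n*d[...,1];Y=-n*d[...,0]+cc*d[...,1]
    m=(f.max(-1)<60)&(P[...,2]>.078)&(P[...,2]<.1)&(Y<-.01)&(Y>-.14)&(X<0.02)&(X>-.1); print(m.sum(),np.percentile(Y[m],[2,50,98]).round(4))
E
```

```text
t: 25.9
tool_pos: [0.533, -0.0196, 0.1973]
orientation: [[0.994, -0.112, 0.008], [-0.112, -0.994, 0.003], [0.008, -0.004, -1.0]]
force: [-0.5, 0.0, -0.6]
opening: 0.0
t: 26.5
tool_pos: [0.4618, -0.1934, 0.1918]
orientation: [[0.993, -0.114, 0.001], [-0.114, -0.993, 0.001], [0.0, -0.001, -1.0]]
force: [0.4, 0.6, -0.4]
opening: -0.0001
152 [0.4772 0.311 ] 0.0587
extent [0.4153 0.2489 0.1385] [0.5385 0.3726 0.1514]
0 12 maxz 0.1472
45 14 maxz 0.1486
90 15 maxz 0.1467
135 12 maxz 0.147
180 13 maxz 0.1531
225 14 maxz 0.1492
270 8 maxz 0.1496
315 11 maxz 0.1544
172 [0.4833 0.3127] 0.0587
extent [0.4206 0.2519 0.1385] [0.5457 0.3739 0.1474]
0 25 maxz 0.145
45 14 maxz 0.144
90 14 maxz 0.1439
135 13 maxz 0.1431
180 14 maxz 0.1433
225 13 maxz 0.1448
270 13 maxz 0.1445
315 20 maxz 0.1456
46 [-0.0485 -0.0448 -0.0361]
57 [-0.051  -0.0452 -0.0396]
```

View pics/full.png

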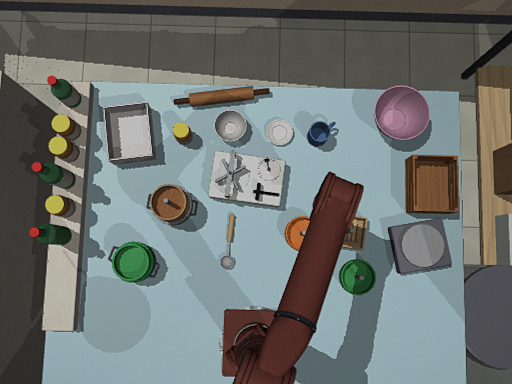

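View pics/fulls.png

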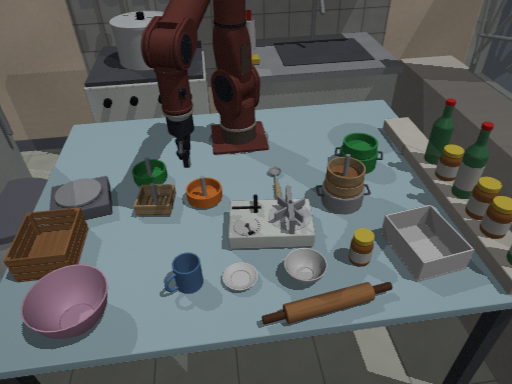

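View pics/df.png

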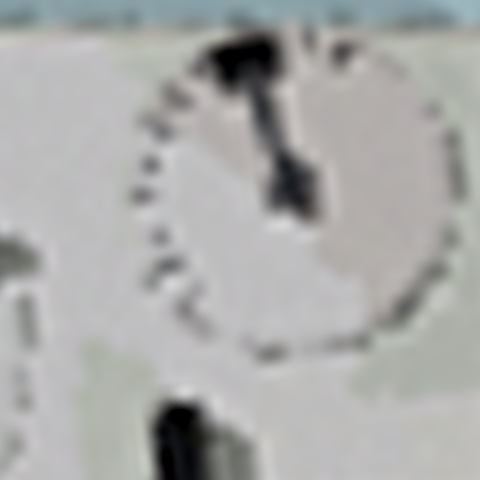

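Everything is in place and the robot is clear, so I'm handing it in.

```bash
python3 -c "
from rig import manip
print(manip.close_job())"
```

```text
the job is handed in; nothing more can be done
None
```

The job is done in the order you asked and handed in at about 26.6 s of the 72 s allowed. No verdict was reported.

- **Round tier:** it is nested in the steamer. Its wall top measures about 0.145 m all round in the scene view, where 0.145 m is expected. Its centre is within 1 mm of the rim centre measured in the same view. The top view agrees on the centre, but its height readings around the rim scatter by a few millimetres.
- **Timer key:** I wound it clockwise in three part turns on the left of the strap. The pointer stands in the middle of the black band at a key value of about 4.1, and it still did after the paddle was pushed.
- **Start paddle:** I slid it against its stop, where the force rose to 17 N with no further motion. The cameras show about 54–56 mm of travel, which fits a start a few millimetres along its range.
- **Other things:** the square tier, the look-alikes and the other kitchen things look unmoved in the last pictures. The arm hides part of the square tier in the last top view, though the scene view shows it in place.

The two cameras disagreed by about 6 mm in x on the absolute positions. They agreed on the displacement from the tier to the rim, and I relied on that for the placing.

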